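Shut the clip-lock food box

TASK

Shut the food storage box: push its lid fully down first, then press each of the two latch levers on its front edge over past its middle so that it snaps down against the front of the box. Only press with the fingertips: do not grasp, lift or carry the box, and leave it and the things standing round it where they are.

Things in the scene. Friction and masses are not known exactly. Their poses are not given: they have to be found in the camera images.
- box: Grey open-topped plastic food box, loose on the worktop, 150 (x) x 230 (y) x 95 mm, walls 4 mm, about 1.2 kg, two lemons inside. Origin: centre of its underside; z up, its front (the side with the latches) faces its own -x, roughly towards the robot; +y is its left as seen from the robot.
- lid (a joint): White lid, a plate 160 (x) x 242 (y) x 9 mm, hinged along the box's rear rim (axis parallel to the box's y at x = +79, z = +98 mm in the box frame). 0 rad = shut; grows as its front edge rises; starts at 0.25 to 0.6. A stiff hinge keeps it where it is left.
- lid_front (a point): Middle of the lid's front edge, on its top face, between the two latches, 160 mm from the lid's hinge axis. With the lid shut it lies at x = -81, z = +105 mm in the box frame and the top face is level. Pressing the lid down anywhere between its middle and this edge shuts it, with 2 to 5 N.
- latch_left (a joint): Left latch lever on the lid's front edge. 0 rad = open (start): it leans outwards (box -x), 0.60 rad above the lid's plane. The value grows as it swings out and down: 0.6 = level with the lid, 2.17 = hanging straight down along the box's front, latched. Bistable: below 1.0 a spring drives it back to 0, beyond 1.0 (0.4 rad below level) it snaps on to 2.17.
- latch_right (a joint): Right latch: the same lever as the left one, with the same joint values, centred at y = -65 mm in the box frame. Starts at 0.
- latch_left_tip (a point): Middle of the free end of the left latch: a white plastic plate 48 mm long, 46 wide, 4 thick. With the lid shut its hinge axis is parallel to the box's y at x = -87, z = +101 mm, the plate centred at y = +65 mm in the box frame. Pressing it straight down 20 to 40 mm in front of its hinge flips it, with 3 to 7 N.
- latch_right_tip (a point): Middle of the free end of the right latch: the same plate, hinged on the same axis, centred at y = -65 mm in the box frame. Behind each latch, in the middle of its width, a small steel spring strut lies on the lid's edge and rises 5 mm above the lid.
- spice_jar_1: Bystander: spice jar with a dark cap, 41 mm across, 105 mm high, standing close to the left or right end of the box. Origin: centre of the underside.
- spice_jar_2: Bystander: another spice jar with a dark cap, 41 mm across, 105 mm high, behind the box. Origin: centre of the underside.
- tin_1: Bystander: low food tin, 75 mm across, 58 mm high, at the other end of the box. Origin: centre of the underside.
- mug_2: Bystander: blue-grey mug, 81 x 110 x 94 mm, behind the box. Origin: centre of the underside.
- garlic_1: Bystander: garlic bulb, about 50 mm, beside the box. Origin: centre of the underside.
- teaspoon_1: Bystander: teaspoon 139 mm long, lying flat on the worktop in front of the box. Origin: its centre, underside.

How it is judged:
By the outcome, as a careful person would: the job done as asked, in the order asked, and still so for the second after the job is handed in, with the robot touching nothing.
It also fails if it takes over 51 s, if anything falls off the work surface, if the arm or the gripper's body presses on something with over 40 N, if the wrist force passes 120 N, or if a joint passes its speed limit or range.

ROBOT

A 7-joint arm with a two-finger parallel gripper is mounted at the origin on a cart in front of the work surface, level with it; the furniture and walls round the work are solid. World frame = base frame: x ahead of the robot, y to its left, z up, the work surface at z = 0. Lengths are in m, angles in rad, forces in N, time in s.
With the tool pointing down it reaches from about 0.425 to 0.925 m from the base axis. Payload 6.8 kg.
Tool frame: the origin (TCP) lies on the front face of the gripper's body, between the roots of the fingers; the fingertips stand 73 mm ahead of it and the grasp point (between the pads) lies 54 mm ahead of it (env.nose_length is the distance from the TCP to the fingertips, in m); z points along the fingers, y is the line along which they close (so a half turn about z gives the same grasp; the last joint's range is limited). The gripper opens to 85 mm and grips with 20 to 120 N. Pads are 22 mm wide; open, the fingers measure 114 mm over their backs; the gripper's body (76 mm by 85 mm) begins 54 mm behind the grasp point. The pads swing forward as they close: fully open they stand 13 mm farther back than shut.
Start: joints at [1.088, 0.477, 0.022, 1.555, -0.011, 1.109, -0.083], TCP at [0.247, -0.628, 0.304] pointing down, gripper open.
Joint ranges: [-2.96, 2.96], [-0.34, 2.1], [-1.41, 1.46], [0.24, 2.44], [-1.37, 4.51], [0.17, 1.92], [-2.96, 2.96]. Speed limits (rad/s): [2.39, 2.39, 3.14, 3.14, 3.14, 3.14, 3.14].

INTERFACE

Orientations are given as a unit quaternion [w, x, y, z].
In Python, from cell import env, kin, camera, calibration, job gives the robot as it stands. The module is installed in compiled form; this text tells all that it offers. Calls block until the motion is done:
- env.reach(position, orientation): joint-space move of the TCP to a pose.
- env.movel(position, velocity=0.15, rot=None, stop_force=None): straight line of the TCP; rot=None keeps the orientation; velocity is the mean speed in m/s. With stop_force (N) it stops when the force on the tool has changed by that much, and returns True; else False.
- env.goto_joints(angles): joint-space move.
- env.grip(opening, f_grip=None): finger opening in m; f_grip is the grip in N (None keeps the last); returns when the fingers have stopped.
- env.dwell(seconds).
- kin.inverse_kinematics(position, orientation): joint angles nearest the present ones, or None.
- env.get_state(): the state.
- camera(name): name is "scene" or "top" or "wrist"; returns (picture, depth): 400x640x3 uint8, blue, green, red; 400x640 float32, m along the optical axis (not along the pixel's ray), 0 where there is no reading.
- calibration(name): a dict with "fx", "fy", "cx", "cy" (pixels), "rvec" (rotation vector, rad) and "tvec" (3), from world to camera coordinates, as OpenCV has them. Camera axes: x right, y down, z forward; pixel columns grow to the right and rows downward; lengths in m; the calibration is good to about 2 mm. A picture is of the moment at which its call begins: read the wrist's pose just before it. calibration takes no time and is no camera call; for the wrist camera it gives the pose at the moment of the call.
A pose or a line that the arm cannot do raises env.PlanningError and nothing moves.
- job.job_done(): hands the job in; it is judged then, once.
The state is a dict: "time": time; "qpos": joint angles; "joint_velocities": joint speeds; "joint_torque": joint torques, N m; "tcp_pos": TCP position; "orientation": TCP orientation; "force": force on the tool from outside, world axes, zero at the start; "torque": the same for the moment, N m; "opening": finger opening in m; "gripper_force": force on a finger pad.
Only numpy, scipy, OpenCV 4.12 (cv2) and the standard library are available. Lean on these libraries where they do the work, as an engineer would, in place of code of your own. Each camera call takes 0.05 s, during which the arm holds its last target. There are 200 camera calls.

## Working session

There is one attempt and no reset: what is moved stays moved. The work goes in short steps, each a Python script; the robot and the scene stay as the last script left them, time stands still between calls to the robot, and variables do not carry over. Pictures are saved under pics/ and viewed, at most 10 in all, crops included, and the job is handed in when it is done.

```bash
mkdir -p pics
cat > h.py <<'E'
import numpy as np, cv2
from cell import env, kin, camera, calibration, job
def world(c,d):
    k=calibration(c); R=cv2.Rodrigues(np.array(k['rvec'],float))[0]; t=np.array(k['tvec'],float).ravel()
    v,u=np.mgrid[:400,:640]
    P=np.stack([(u-k['cx'])/k['fx']*d,(v-k['cy'])/k['fy']*d,d],-1)
    return (P-t)@R   # R^T(P-t)
E
python3 - <<'E'
from h import *
for c in("top","scene"):
    p,d=camera(c); cv2.imwrite(f"pics/{c}0.png",p); np.save(f"{c}0.npy",world(c,d)*(d>0)[...,None])
print(env.get_state())
E
```

```text
{'time': 0.1, 'qpos': array([ 1.08794406,  0.4777104 ,  0.02238875,  1.55633992, -0.01152072,
        1.10927956, -0.08308129]), 'joint_velocities': array([ 0.00027318, -0.00230233,  0.00093598, -0.00319397,  0.00126327,
       -0.00193598,  0.00022446]), 'joint_torque': array([ 3.39767692e-03, -5.97763467e+01,  1.61253210e+00, -2.81956851e+01,
        1.26213711e-02,  5.04552459e-03, -2.21426248e-06]), 'tcp_pos': array([ 0.24690816, -0.62778661,  0.30303379]), 'orientation': array([-7.76941040e-04,  9.82497132e-01,  1.86275976e-01, -2.07823873e-04]), 'force': array([ 0.1868794 ,  0.02815657, -0.36647106]), 'torque': array([-0.04304496,  0.00058561, -0.00063598]), 'gripper_force': 0.0, 'opening': 0.08551643523440497}
```

View pics/top0.png

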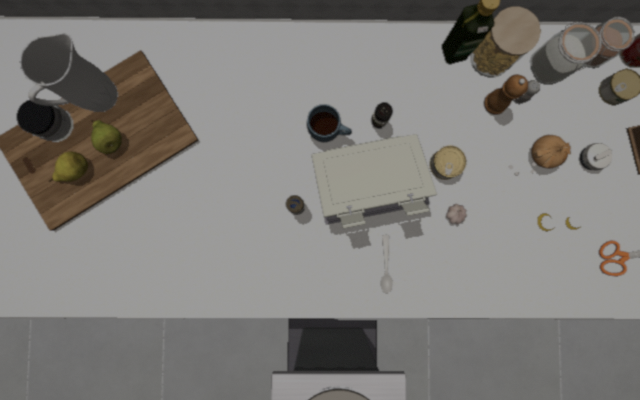

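View pics/scene0.png

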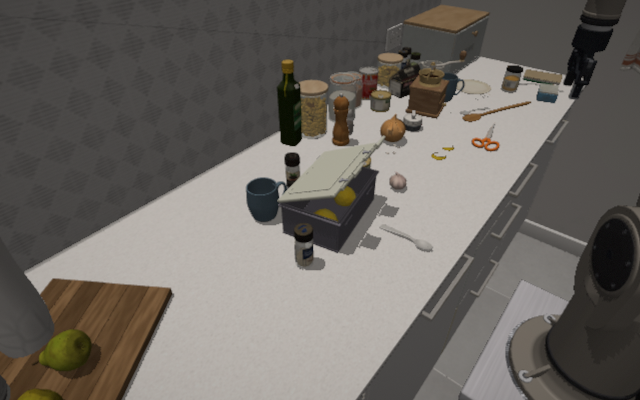

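Run:
```python
from h import *
p=cv2.imread("pics/top0.png"); W=np.load("top0.npy")
cv2.imwrite("pics/crop0.png",cv2.resize(p[90:270,270:490],None,fx=3.5,fy=3.3,interpolation=cv2.INTER_CUBIC))
for u,v in [(340,160),(370,180),(400,190),(425,205),(352,215),(413,207),(350,222),(413,212),(340,300),(500,250),(418,145)]: print(u,v,W[v,u].round(4))
m=np.zeros((400,640),bool); m[130:225,305:440]=1
# RANSAC-ish plane on lid interior
Q=W[150:195,325:425].reshape(-1,3); Q=Q[Q[:,2]>.08]
for _ in range(5):
    A=np.c_[Q[:,:2],np.ones(len(Q))]; c=np.linalg.lstsq(A,Q[:,2],rcond=None)[0]; r=A@c-Q[:,2]; print(c.round(4),r.std()); Q=Q[abs(r)<2*r.std()+1e-4]
r=W[...,2]-(W[...,:2]@c[:2]+c[2]); sel=m&(abs(r)<.006)&(W[...,2]>.08)
n,lab,st,_=cv2.connectedComponentsWithStats(cv2.morphologyEx(sel.astype(np.uint8),cv2.MORPH_OPEN,np.ones((3,3))),connectivity=4)
L=lab==1+np.argmax(st[1:,4]); P=W[L]
N=np.array([-c[0],-c[1],1]);N/=np.linalg.norm(N)
ey=np.cross(N,[0,0,1]); ey/=np.linalg.norm(ey); 
if ey[1]<0: ey=-ey
ex=np.cross(ey,N); o=P.mean(0)
a=np.c_[(P-o)@ex,(P-o)@ey].astype(np.float32)
R=cv2.minAreaRect(a); print('tilt',np.arccos(N[2]),'ey',ey,'ex',ex,R)
for b in cv2.boxPoints(R): print((o+b[0]*ex+b[1]*ey).round(4))
```

```text
340 160 [0.6406 0.0016 0.1251]
370 180 [ 0.5947 -0.0621  0.1455]
400 190 [ 0.5718 -0.1233  0.1644]
425 205 [ 0.5385 -0.1686  0.1974]
352 215 [ 0.518  -0.0213  0.1829]
413 207 [ 0.5345 -0.1449  0.194 ]
350 222 [ 0.5031 -0.016   0.2049]
413 212 [ 0.5233 -0.1409  0.2149]
340 300 [ 0.3215 -0.0037  0.0015]
500 250 [ 4.422e-01 -3.920e-01  1.000e-04]
418 145 [ 0.6764 -0.1712  0.1183]
[-0.4595 -0.0887  0.4169] 0.002018810569422354
[-0.4598 -0.089   0.4171] 0.0017940103459842583
[-0.4599 -0.0889  0.4172] 0.0016889198575183986
[-0.4601 -0.0889  0.4174] 0.0016338461738235489
[-0.4604 -0.0891  0.4175] 0.0015910654909945647
tilt 0.4384842789152828 ey [-0.19007174  0.98177021 -0.        ] ex [ 0.88889104  0.17209023 -0.42456763] ((-0.002963446080684662, 0.0006848275661468506), (0.18214447796344757, 0.24171379208564758), 0.02224213071167469)
[0.5007 0.036  0.183 ]
[ 0.5467 -0.2013  0.183 ]
[ 0.7086 -0.1699  0.1056]
[0.6626 0.0674 0.1057]
```

View pics/crop0.png

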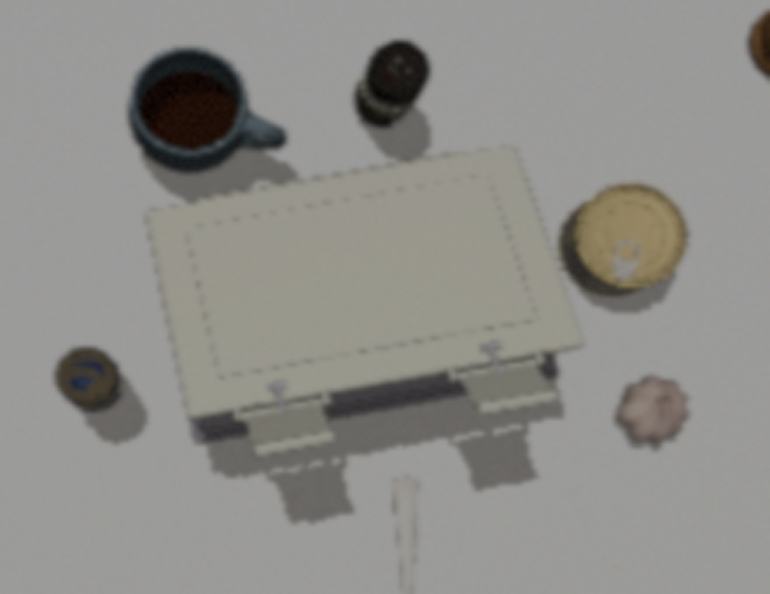

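```bash
cat >> h.py <<'E'
O=np.array([.6051,-.0669]); YAW=.191
Q=[0,np.cos(YAW/2),np.sin(YAW/2),0]
def B(x,y,ztip):
    c,s=np.cos(YAW),np.sin(YAW)
    return np.array([O[0]+c*x-s*y,O[1]+s*x+c*y,ztip+env.nose_length])
def st(msg=''):
    s=env.get_state(); print(msg,round(s['time'],2),'tip z',round(s['tcp_pos'][2]-env.nose_length,4),s['tcp_pos'].round(4),'F',s['force'].round(1),'op',round(s['opening'],4))
E
python3 - <<'E'
from h import *
env.grip(0.0); print(env.nose_length)
env.reach(B(-.06,0,.26),Q); st('above')
env.movel(B(-.06,0,.19),.15); st()
print(env.movel(B(-.06,0,.098),.05,stop_force=15)); st('pressed')
env.dwell(.2); st()
env.movel(B(-.06,0,.20),.15); st('up')
p,d=camera("top"); W=world("top",d); cv2.imwrite("pics/top1.png",cv2.resize(p[90:270,270:490],None,fx=3.5,fy=3.3,interpolation=cv2.INTER_CUBIC)); np.save("top1.npy",W)
c,s=np.cos(YAW),np.sin(YAW)
D=W[...,:2]-O; X=c*D[...,0]+s*D[...,1]; Y=-s*D[...,0]+c*D[...,1]
for a in(-.07,-.03,.02,.07):
  m=(abs(X-a)<.008)&(abs(abs(Y)-.1)<.015)&(W[...,2]<.14); print(a,np.median(W[m][:,2]).round(4),m.sum())
p,d=camera("scene");cv2.imwrite("pics/scene1.png",cv2.resize(p[100:290,210:450],None,fx=3,fy=3,interpolation=cv2.INTER_CUBIC))
E
```

```text
0.0726
above 3.11 tip z 0.2599 [ 0.5461 -0.0795  0.3325] F [-0.5 -0.8 -0.4] op -0.0001
 3.73 tip z 0.1905 [ 0.5466 -0.0785  0.2631] F [0.1 0.6 1.3] op 0.0001
True
pressed 5.26 tip z 0.105 [ 0.5461 -0.0783  0.1776] F [-2.9  0.3  9. ] op 0.0001
 5.46 tip z 0.105 [ 0.5461 -0.0783  0.1776] F [-2.4 -0.4  8.5] op 0.0
up 6.25 tip z 0.1991 [ 0.5456 -0.0783  0.2717] F [-0.1  0.7 -0.5] op -0.0001
-0.07 0.1059 98
-0.03 0.1068 99
0.02 0.1073 98
0.07 0.1059 161
```

View pics/scene1.png

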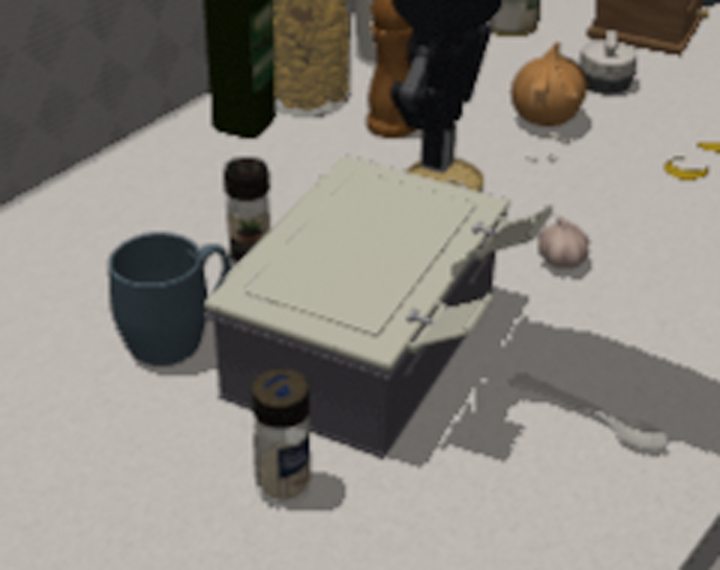

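View pics/top1.png

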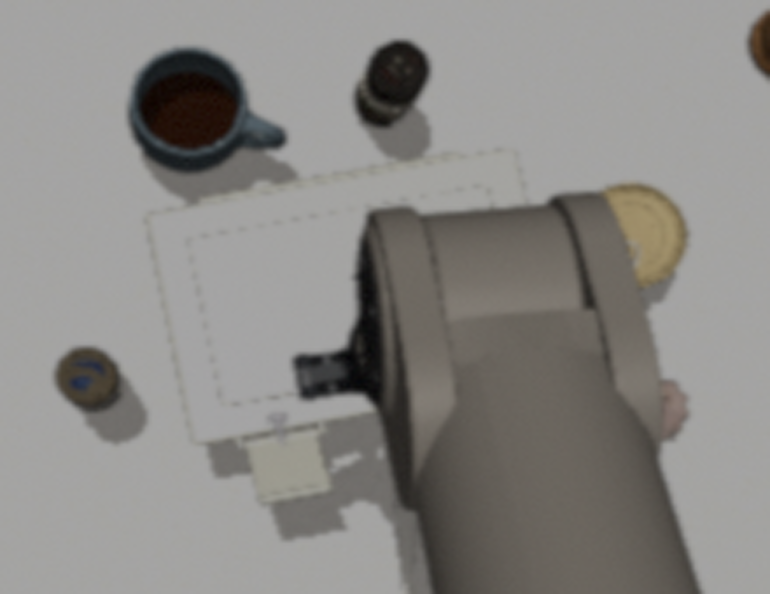

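Run:
```python
from h import *
for y in(.065,-.065):
    env.movel(B(-.117,y,.19),.15); env.movel(B(-.117,y,.14),.15); st('over')
    print(env.movel(B(-.117,y,.074),.05,stop_force=20)); st('pressed')
    env.movel(B(-.117,y,.19),.15)
env.movel(B(-.16,-.25,.25),.2); st('away')
p,d=camera("top"); W=world("top",d); cv2.imwrite("pics/top2.png",cv2.resize(p[90:270,270:490],None,fx=3.5,fy=3.3,interpolation=cv2.INTER_CUBIC))
p,d=camera("scene");cv2.imwrite("pics/scene2.png",cv2.resize(p[100:290,210:450],None,fx=3,fy=3,interpolation=cv2.INTER_CUBIC))
```

```text
over 7.57 tip z 0.14 [ 0.4784 -0.0255  0.2126] F [-0.2  0.1  0.6] op 0.0
False
pressed 9.03 tip z 0.0743 [ 0.4781 -0.0253  0.1469] F [ 0.5  0.1 -0.2] op -0.0
over 11.46 tip z 0.1402 [ 0.5027 -0.1523  0.2128] F [ 0.2 -0.7  0.4] op -0.0004
False
pressed 12.93 tip z 0.0743 [ 0.5028 -0.153   0.1469] F [-0.3  0.1 -0.4] op -0.0002
away 15.0 tip z 0.2494 [ 0.4957 -0.3411  0.322 ] F [ 0.3  0.2 -0. ] op 0.0001
```

View pics/scene2.png

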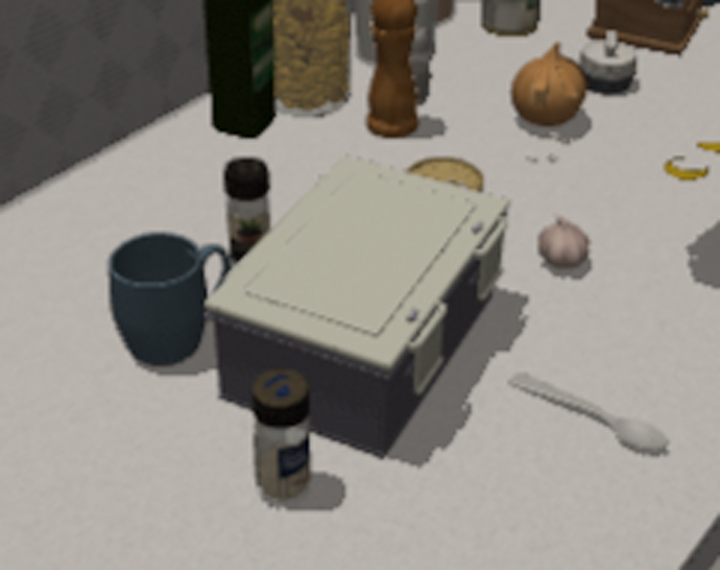

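View pics/top2.png

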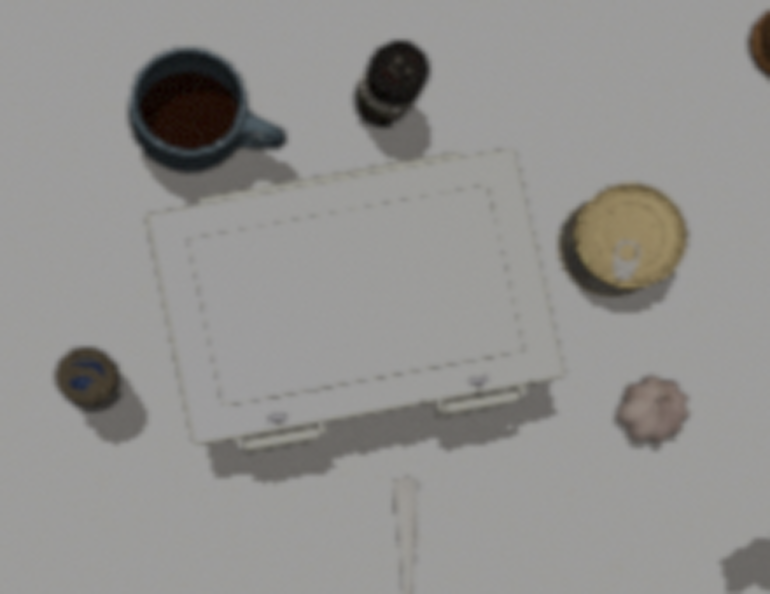

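Both latches hang straight down against the box front (scene crop about (428,350) and (490,260)). The lid is flat, and the box and bystanders have not moved.

```bash
python3 -c "
from h import *
print(job.job_done())"
```

```text
the job is handed in; nothing more can be done
None
```

I pushed the lid fully shut first, then snapped both latches down (left, then right). The closing pictures show the box and the things round it where they were, and I handed the job in at about 15 s of the 51 s allowed.

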